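Turn on the ring under the copper coffee pot

TASK

On the samovar table stands a white two-ring hob. Turn on the ring that the copper coffee pot stands on: push that ring's own knob (the knob on the same side as the pot) down against its spring, turn it clockwise past its safety stop to the red marks (60 to 80 degrees round), and let go. Leave the other knob off and the coffee pot standing where it is.

Things in the scene. Friction and masses are not known exactly. Their poses are not given: they have to be found in the camera images.
- hob: White two-ring table hob, fixed, 280 (x) by 560 (y) mm, flat top face 65 mm above the table. Origin: centre of its underside, on the table; x away from the robot, y to its left, z up. Ring centres at x 0, y +200 (left ring) and -200 mm (right), pan supports up to 83 mm above the table. Two knobs on upright axes between them at x -50, y +55 (works the left ring) and y -55 mm (right ring).
- coffee_pot: Copper long-handled coffee pot, 92 mm wide, 85 mm high, about 0.4 kg, loose, on the left or the right ring; a white enamel milk pan (116 mm wide, 70 mm high) stands on the other. Origin: centre of its underside, 83 mm above the table; x axis along the handle (reaches 165 mm from the axis), which points roughly away from the robot.
- left_face (a point): Left knob: on its axis, at the upper face of its steel disc (58 mm diameter, 84 mm above the table). A round black grip, 40 mm diameter and 25 mm high, stands on the disc (top 109 mm above the table). A white line on its top runs from the middle to the pointer side. x axis: towards the pointer, the hob's +x when off. Black dot on the hob = off, red dots = on.
- right_face (a point): Right knob: the same point on a knob of the same shape.
- left_knob (a joint): Turn of the left knob, rad: 0 off, grows clockwise from above, end stop 1.4, starts at 0 to 0.15, stays where left (friction 0.04 N m). A downward push sinks it up to 9 mm (4 N to start, 8.5 N fully in); it springs up when let go. Not pushed, it meets the safety stop at about 0.28; pushed 5 mm or more it turns past. Keep it pushed until 0.9; beyond that it may spring up.
- right_knob (a joint): Turn of the right knob; it works just like the left one.
There are look-alikes about, which are no part of the job. Of the things shaped like the coffee_pot, the copper one is meant.

How it is judged:
By the outcome, as a careful person would: the job done as asked, in the order asked, and still so for the second after the job is handed in, with the robot touching nothing.
It also fails if it takes over 32 s, if anything falls off the work surface, if the arm or the gripper's body presses on something with over 40 N, if the wrist force passes 120 N, or if a joint passes its speed limit or range.

ROBOT

A 6-joint arm with a two-finger parallel gripper is mounted at the origin on the work surface. World frame = base frame: x ahead of the robot, y to its left, z up, the work surface at z = 0. Lengths are in m, angles in rad, forces in N, time in s.
With the tool pointing down it reaches from about 0.35 to 0.775 m from the base axis. Payload 5.5 kg.
Tool frame: the origin (TCP) lies at the very end of the fingers, on their centre line; the grasp point (between the pads) lies 19 mm behind it (env.grip_point_offset is the distance from the TCP to the grasp point, in m); z points along the fingers, y is the line along which they close (so a half turn about z gives the same grasp; the last joint's range is limited). The gripper opens to 85 mm and grips with 20 to 120 N. Pads are 22 mm wide; open, the fingers measure 114 mm over their backs; the gripper's body (76 mm by 85 mm) begins 54 mm behind the grasp point. The pads swing forward as they close: fully open they stand 13 mm farther back than shut.
Start: joints at [-1.483, 0.313, 0.046, 1.304, 0, 1.431], TCP at [0.13, -0.56, 0.231] pointing down, gripper open.
Joint ranges: [-2.76, 2.76], [-0.86, 1.69], [-1.03, 1.26], [-2.2, 2.34], [-1.47, 1.5], [-3.14, 3.14]. Speed limits (rad/s): [2.57, 2.57, 3.14, 3.14, 3.14, 3.14].

INTERFACE

Orientations are given as a unit quaternion [w, x, y, z].
In Python, from workcell import sensors, imaging, workorder, env gives the robot as it stands.
- The arm moves only by the shell command python3 -m handwheel 'ROWS' [FORCE]. ROWS is JSON, a list of rows, each a list of 5 numbers: the shift along the tool's x, y, z in mm, then the turn about the tool's z in rad, then the opening, from 0 (shut) to 1 (fully open). A call has 1 to 8 rows; each row is the pose to reach, as a shift and turn from the pose commanded when the call began, along the tool's axes at that moment; what a row does not reach only later rows make up. A row lasts 1/10 s, in which the tool goes at most 50 mm and 8.59 degrees, less where a joint would pass 70% of its speed; a pose out of reach is approached as far as the arm can. A call with a gripper value outside its range is refused whole. The fingers move at their own pace and stop on an object; FORCE is the grip in N (left out, the last holds). Time passes only in rows, so rows that repeat a pose let the fingers close. It gives the time, the measured TCP pose, the force, the opening and the grip force at its end, in the units of the state.
- sensors.get_state(): the state, without advancing time (a new reading comes with each control period).
- imaging.read_camera(name): name is "scene" or "side" or "wrist"; returns a dict with "color" (420x560x3 uint8, blue, green, red), "z_map" (420x560 float32, m along the optical axis (not along the pixel's ray), 0 where there is no reading), "fx", "fy", "cx", "cy" (pixels), "xyz" and "rotation" of the camera in the world. Camera axes: x right, y down, z forward; pixel columns grow to the right and rows downward; lengths in m; the calibration is good to about 2 mm. A picture is of the moment at which its call begins.
- workorder.hand_in(): hands the job in; it is judged then, once.
The state is a dict: "clock": time; "joint_pos": joint angles; "qvel": joint speeds; "tau": joint torques, N m; "tcp_pos": TCP position; "orientation": TCP orientation; "wrist_force": force on the tool from outside, world axes, zero at the start; "ft_torque": the same for the moment, N m; "finger_gap": finger opening in m; "grip_force": force on a finger pad.
Only numpy, scipy, OpenCV 4.12 (cv2) and the standard library are available. Lean on these libraries where they do the work, as an engineer would, in place of code of your own. Each camera call takes 0.05 s, during which the arm holds its last target. There are 200 camera calls.

## Working session

There is one attempt and no reset: what is moved stays moved. The work goes in short steps, Python scripts to look and compute and a shell command to move; the robot and the scene stay as the last step left them, time stands still between calls to the robot, and variables do not carry over. Pictures are saved under pics/ and viewed, at most 10 in all, crops included, and the job is handed in when it is done.

```bash
mkdir -p pics
cat > h.py <<'E'
from workcell import sensors, imaging, workorder, env
import numpy as np, cv2
def cam(n):
    c=imaging.read_camera(n); c['R']=np.array(c['rotation']).reshape(3,3) if np.size(c['rotation'])==9 else None
    if c['R'] is None:
        from scipy.spatial.transform import Rotation as Ro
        c['R']=Ro.from_quat(np.roll(c['rotation'],-1)).as_matrix()
    c['xyz']=np.array(c['xyz']); return c
def cloud(c):
    v,u=np.mgrid[:420,:560]; z=c['z_map']
    p=np.stack([(u-c['cx'])/c['fx']*z,(v-c['cy'])/c['fy']*z,z],-1)
    return p@c['R'].T+c['xyz']
def ray(c,u,v,h):
    d=c['R']@np.array([(u-c['cx'])/c['fx'],(v-c['cy'])/c['fy'],1]); return c['xyz']+d*(h-c['xyz'][2])/d[2]
E
python3 - <<'E'
from h import *
a=cam('scene');b=cam('side')
cv2.imwrite('pics/a.png',a['color']);cv2.imwrite('pics/b.png',b['color'])
np.savez('a.npz',**a);np.savez('b.npz',**b)
print(a['xyz'],a['R'],b['xyz'],sensors.get_state())
E
```

```text
[1.10565771 0.17285434 0.75076737] [[-0.391505    0.64588868 -0.6554019 ]
 [ 0.92017186  0.2769345  -0.27675083]
 [ 0.00275317 -0.71143172 -0.70274984]] [0.43570388 0.53966851 0.71328079] {'clock': 0.1, 'joint_pos': array([-1.48260004e+00,  3.13920665e-01,  4.51107638e-02,  1.30365613e+00,
        6.37393070e-06,  1.43116231e+00]), 'qvel': array([ 0.00089004, -0.00130003,  0.00159843,  0.00097922, -0.00054576,
       -0.00023942]), 'tau': array([ 2.97123079e-03, -4.81725490e+01,  2.99245065e+01,  1.27688140e-02,
       -1.72714626e-04, -1.50748342e-06]), 'tcp_pos': array([ 0.12980366, -0.55967432,  0.23050815]), 'orientation': array([-8.34494484e-04,  9.93518337e-01,  1.13668896e-01,  2.46550018e-05]), 'wrist_force': array([ 0.21705389, -0.4500503 , -0.10002586]), 'ft_torque': array([-0.02438118,  0.02557623,  0.03046309]), 'grip_force': 0.0, 'finger_gap': 0.08563751970389251}
```

View pics/a.png

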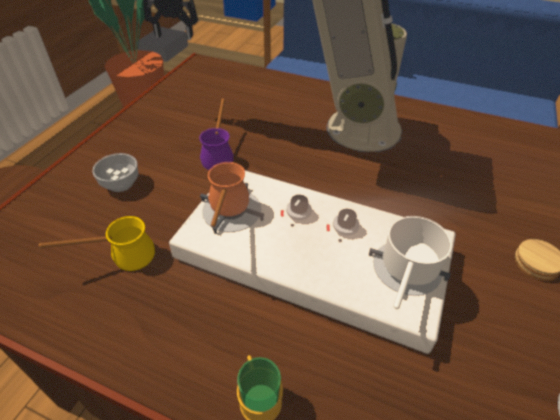

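View pics/b.png

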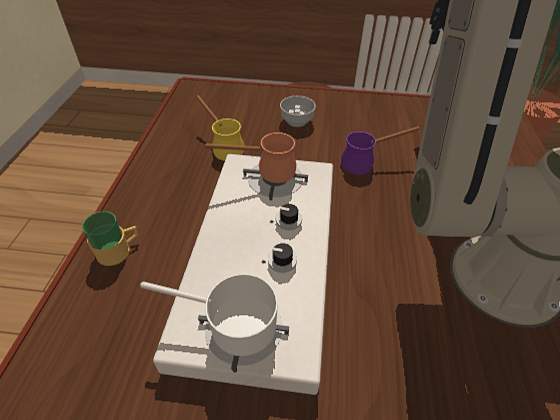

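The scene view looks back at the robot, so the copper pot (228,190) is on the robot's right ring. Its knob is the one at (299,205) in the scene view and (289,214) in the side view. The milk pan is on the left ring.

Run:
```python
from h import *
for f,ks in (('a',[(299,205),(347,218)]),('b',[(289,214),(283,255)])):
    c=dict(np.load(f+'.npz')); P=cloud(c); 
    z=P[...,2]
    print(f,c['R'][:,2])
    for u,v in ks:
        s=np.zeros((420,560),bool); s[v-25:v+25,u-25:u+25]=1
        Q=P[s&(z>.101)&(z<.125)&(c['z_map']>0)]
        print(len(Q),np.median(Q,0), (Q[:,:2].min(0)+Q[:,:2].max(0))/2, np.ptp(Q,0))
        T=P[s&(z>.077)&(z<.092)]; print('disc',len(T),(T[:,:2].min(0)+T[:,:2].max(0))/2,np.ptp(T,0))
    W=P[(z>.055)&(z<.073)&(c['color'].min(-1)>120)][:,:2].astype(np.float32)
    print('hob',cv2.minAreaRect(W))
ims=[]
for f,(u,v) in (('a',(299,207)),('b',(289,214))):
    im=np.load(f+'.npz')['color'][v-30:v+30,u-40:u+40]; ims.append(cv2.resize(im,(400,300),interpolation=cv2.INTER_CUBIC))
cv2.imwrite('pics/c.png',np.hstack(ims))
```

```text
a [-0.6554019  -0.27675083 -0.70274984]
211 [ 0.48518204 -0.03493544  0.10870565] [ 0.48294372 -0.03578862] [0.03843822 0.03782719 0.0112287 ]
disc 233 [ 0.48432828 -0.03542262] [0.05187693 0.05744482 0.01479752]
235 [0.48667149 0.07445442 0.10855466] [0.48348876 0.07381933] [0.03977192 0.03932716 0.01046264]
disc 252 [0.48666266 0.07376166] [0.05322052 0.0574584  0.01471955]
hob ((0.5312063694000244, -0.1318223476409912), (0.8595106601715088, 0.2812321186065674), 89.41502380371094)
b [ 0.06712028 -0.69032043 -0.72038363]
229 [ 0.48046617 -0.03239321  0.10811479] [ 0.48102403 -0.03583472] [0.03770348 0.04178932 0.01020576]
disc 274 [ 0.49332162 -0.06431527] [0.0813159  0.11639067 0.01481524]
303 [0.48139473 0.07740132 0.10818667] [0.48159457 0.07447846] [0.03906726 0.03969002 0.01021777]
disc 297 [0.48158138 0.04843062] [0.05669038 0.10910112 0.01453779]
hob ((0.5303645133972168, -0.14372989535331726), (0.8822723627090454, 0.27961036562919617), 89.4990463256836)
```

View pics/c.png

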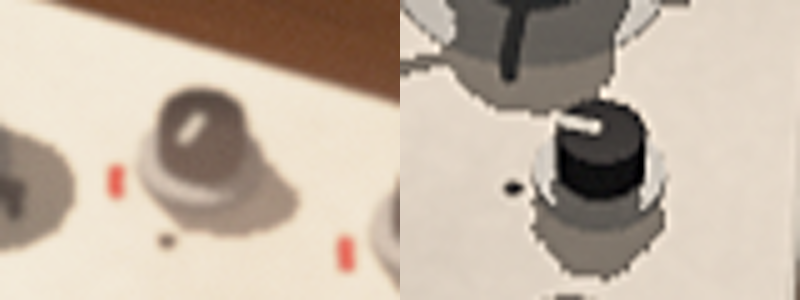

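The right knob is at about (0.482, -0.036), with its top at 0.109. The two views agree, and the two knobs are 110 mm apart as they should be. I'll travel over at the current height, turning the wrist back so the last joint has room for the clockwise turn.

```bash
python3 -m handwheel '[[25,-23,0,-0.1,1],[60,-56,0,-0.24,1],[95,-89,0,-0.38,1],[130,-121,0,-0.52,1],[165,-154,0,-0.66,1],[200,-187,0,-0.8,1],[235,-220,0,-0.94,1],[270,-252,0,-1.08,1]]' 50
cat > rel.py <<'E'
from h import *
import sys
from scipy.spatial.transform import Rotation as Ro
t=np.array(eval(sys.argv[1])); s=sensors.get_state(); R=Ro.from_quat(np.roll(s['orientation'],-1)).as_matrix()
print('need mm',(1e3*R.T@(t-s['tcp_pos'])).round(1),'yaw',np.arctan2(R[1,0],R[0,0]).round(3),'q',s['joint_pos'].round(3),'tcp',s['tcp_pos'].round(4),'t',s['clock'],s['wrist_force'].round(1))
E
python3 rel.py '[.482,-.036,.231]'
```

```text
clock: 0.9
tcp_pos: [0.3364, -0.2518, 0.2312]
orientation: [-0.0, 0.792, 0.61, 0.0]
wrist_force: [1.5, -1.0, 0.0]
finger_gap: 0.0853
grip_force: 0.0
need mm [2.458e+02 8.580e+01 2.000e-01] yaw 1.313 q [-0.834  0.014 -0.316  1.242  0.     0.994] tcp [ 0.3364 -0.2518  0.2312] t 0.9 [ 1.5 -1.   0. ]
```

```bash
python3 -m handwheel '[[42,15,0,-0.14,1],[84,30,0,-0.28,1],[126,44,0,-0.42,1],[168,59,0,-0.56,1],[210,73,0,-0.7,1],[246,86,0,-0.7,1],[246,86,30,-0.7,1],[246,86,30,-0.7,1]]'
python3 rel.py '[.482,-.036,.1]'
python3 - <<'E'
from h import *
c=cam('wrist'); cv2.imwrite('pics/w.png',c['color']); P=cloud(c); z=P[...,2]; 
m=(z>.103)&(z<.118)&(abs(P[...,0]-.482)<.035)&(abs(P[...,1]+.036)<.035)
Q=P[m]; v,u=np.nonzero(m); print(len(Q),(Q.min(0)+Q.max(0))/2,np.ptp(Q,0),Q.mean(0),u.mean(),v.mean())
E
```

```text
clock: 1.7
tcp_pos: [0.4809, -0.0368, 0.1979]
orientation: [-0.003, 0.536, 0.844, -0.001]
wrist_force: [-0.4, -0.2, 0.1]
finger_gap: 0.0853
grip_force: 0.0
need mm [-0.1  1.8 97.9] yaw 2.011 q [-0.243  0.154 -0.243  1.181 -0.     0.888] tcp [ 0.4809 -0.0368  0.1979] t 1.7 [-0.4 -0.2  0.1]
1724 [ 0.48021307 -0.03616257  0.10694666] [0.03952456 0.03910953 0.00785602] [ 0.47962936 -0.03529692  0.10841884] 278.6183294663573 213.99419953596288
```

View pics/w.png

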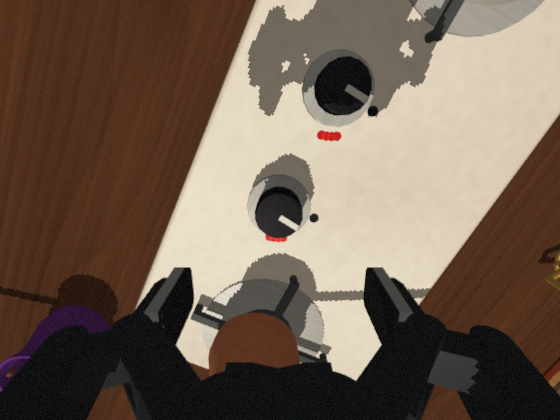

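The wrist view shows the grip at (279,210) with its pointer toward lower right. Depth puts the grip at (0.481, -0.036), 40 mm wide, directly under the TCP. I'll work out the pointer angle, then descend.

```bash
python3 - <<'E'
from h import *
a=dict(np.load('a.npz'));b=dict(np.load('b.npz'));w=cam('wrist')
for c,p,q in ((a,(299.6,199.6),(295.6,205.6)),(b,(289.4,209.2),(281,207.6)),(w,(281,216),(298,229)),(w,(347,87),(366,102))):
    d=ray(c,*q,.109)-ray(c,*p,.109); print(d.round(4),-np.arctan2(d[1],d[0]))
E
python3 -m handwheel '[[0,2,30,0,1],[0,2,60,0,1],[0,2,85,0,1],[0,2,104,0,1],[0,2,104,0,1]]'
```

```text
[ 0.0209 -0.0014  0.    ] 0.06579166333075087
[ 0.0183 -0.0023  0.    ] 0.12606447726680262
[ 0.0178 -0.0044  0.    ] 0.2394571521263138
[ 0.0176 -0.003  -0.    ] 0.16943498374788313
clock: 2.3
tcp_pos: [0.4831, -0.0384, 0.0961]
orientation: [-0.002, 0.538, 0.843, -0.001]
wrist_force: [-0.3, -0.7, -0.5]
finger_gap: 0.0854
grip_force: 0.0
```

```bash
python3 rel.py '[.481,-.036,.09]'; python3 -m handwheel '[[3,-1,4,0,0.6],[3,-1,4,0,0.4],[3,-1,4,0,0.3],[3,-1,4,0,0.3],[3,-1,4,0,0.3],[3,-1,4,0,0.3]]' 50;  python3 rel.py '[.481,-.036,.076]'
```

```text
need mm [ 3.  -0.8  6.1] yaw 2.006 q [-0.245  0.231 -0.413  0.931 -0.     0.891] tcp [ 0.4831 -0.0384  0.0961] t 2.3 [-0.3 -0.7 -0.5]
clock: 2.9
tcp_pos: [0.4814, -0.0365, 0.0942]
orientation: [-0.0, 0.537, 0.843, -0.002]
wrist_force: [-6.4, -4.4, 4.8]
finger_gap: 0.0379
grip_force: 49.6
need mm [ 0.7 -0.1 18.2] yaw 2.007 q [-0.24   0.228 -0.422  0.922 -0.003  0.894] tcp [ 0.4814 -0.0365  0.0942] t 2.9 [-6.4 -4.4  4.8]
```

```bash
python3 -m handwheel '[[0,-1,3,0,0.3],[0,-1,6,0,0.3],[0,-1,8,0,0.3],[0,-1,8,0,0.3]]';  python3 rel.py '[.481,-.036,.076]'
```

```text
clock: 3.3
tcp_pos: [0.4814, -0.0367, 0.087]
orientation: [0.001, 0.537, 0.843, -0.001]
wrist_force: [-5.7, -3.4, 8.5]
finger_gap: 0.038
grip_force: 50.2
need mm [ 0.8 -0.1 11. ] yaw 2.007 q [-0.241  0.233 -0.434  0.902 -0.002  0.893] tcp [ 0.4814 -0.0367  0.087 ] t 3.3 [-5.7 -3.4  8.5]
```

8.5 N upward and 7 mm of travel mean the knob is close to fully in. Now I'll turn it clockwise about 1.12 rad while holding it down.

```bash
python3 -m handwheel '[[0,0,1,0.12,0.3],[0,0,1,0.26,0.3],[0,0,1,0.4,0.3],[0,0,1,0.54,0.3],[0,0,1,0.68,0.3],[0,0,1,0.82,0.3],[0,0,1,0.96,0.3],[0,0,1,1.05,0.3]]';  python3 rel.py '[.481,-.036,.076]'
```

```text
clock: 4.1
tcp_pos: [0.4815, -0.0371, 0.0869]
orientation: [0.002, 0.889, 0.458, -0.0]
wrist_force: [-8.1, -2.5, 16.6]
finger_gap: 0.038
grip_force: 50.7
need mm [ 0.6 -1.1 10.9] yaw 0.953 q [-0.241  0.233 -0.435  0.901 -0.003  1.948] tcp [ 0.4815 -0.0371  0.0869] t 4.1 [-8.1 -2.5 16.6]
```

```bash
python3 -m handwheel '[[0,0,0,0.07,0.3],[0,0,0,0.07,0.3],[0,0,-4,0.07,0.3],[0,0,-8,0.07,0.3],[0,0,-8,0.07,1],[0,0,-8,0.07,1],[0,0,-8,0.07,1],[0,0,-8,0.07,1]]' && python3 -m handwheel '[[0,0,-15,0,1],[0,0,-50,0,1],[0,0,-90,0,1],[0,0,-100,0,1],[0,0,-100,0,1]]'
python3 - <<'E'
from h import *
s=cam('side');b=cam('scene');w=cam('wrist'); np.savez('w2.npz',**w)
i=[cv2.resize(x,(400,300),interpolation=cv2.INTER_CUBIC) for x in (w['color'],s['color'],b['color'][170:260,200:320],w['color'][160:250,220:340])]
cv2.imwrite('pics/d.png',np.vstack([np.hstack(i[:2]),np.hstack(i[2:])]))
print(sensors.get_state()['wrist_force'],sensors.get_state()['tcp_pos'])
E
```

```text
clock: 4.9
tcp_pos: [0.4818, -0.0358, 0.0922]
orientation: [0.0, 0.903, 0.43, 0.0]
wrist_force: [-0.4, 0.1, -0.1]
finger_gap: 0.085
grip_force: 0.0
clock: 5.4
tcp_pos: [0.4832, -0.0361, 0.194]
orientation: [0.001, 0.903, 0.43, 0.002]
wrist_force: [0.4, -0.1, -1.1]
finger_gap: 0.0854
grip_force: 0.0
[ 0.07076773 -0.22869694  0.08160659] [ 0.48078928 -0.03557132  0.19069355]
```

View pics/d.png

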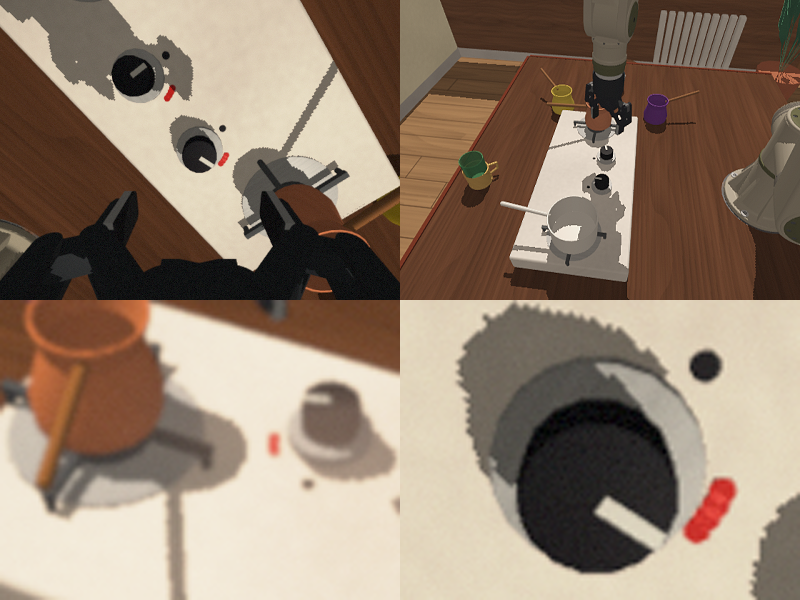

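Run:
```python
from h import *
a=dict(np.load('a.npz'));w=dict(np.load('w2.npz'))
for c,p,q in ((a,(299,199.5),(291.5,199)),(w,(280,221.5),(298,232.9))):
    d=ray(c,*q,.109)-ray(c,*p,.109); print(d.round(4),np.degrees(-np.arctan2(d[1],d[0])))
```

```text
[ 0.005  -0.0158  0.    ] 72.26420127836374
[ 0.0051 -0.0169  0.    ] 73.07364785478633
```

The pointer now reads about 72 to 73 degrees in both views. The knob is released and points at the red marks, the pot is in place and the other knob is untouched.

```bash
python3 -c "
from workcell import workorder; print(workorder.hand_in())"
```

```text
the job is handed in; nothing more can be done
None
```

The right ring, under the copper pot, is on: its knob was pushed in, turned to about 72 degrees at the red marks and released; the other knob is still off, the pot hasn't moved, and the job is handed in.

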